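# Turn the rinsed measuring cup over to drain

### The job

On the raised shelf of the folding table stand two rinsed white detergent measuring cups, both mouth-up. Turn the big one over so that it stands mouth-down with its whole mouth on the square black drip mat, and let go of it. Leave the small cup standing where it is.

Things in the scene. Friction and masses are not known exactly. Their poses are not given: they have to be found in the camera images.
- cup: The big measuring cup: plain white plastic straight-sided round cup, 64 mm outer diameter, 66 mm high, wall and bottom 3 mm, about 0.11 kg (varies), rigid. Origin: centre of the underside of its bottom; its z axis points from the bottom to the open mouth. Starts mouth-up on the shelf; the grey marks on its side are flat.
- small_cup: The small measuring cup, to be left alone: same make, 46 mm diameter, 42 mm high. Origin: centre of its underside; z axis towards its mouth. Starts mouth-up on the shelf.
- mat: Fixed square black rubber drip mat, 130 x 130 mm, 4 mm thick, lying on the shelf. Origin: centre of its underside, at the height of the shelf's top; z up, x and y along its sides.
- riser: Fixed shelf: grey board 260 mm deep (its x) by 600 mm wide (its y), top 100 mm above the table. Origin: on the table under its centre; x points away from the robot. The cups and the mat lie in a row along its front edge in any order, about 60 mm behind it, centres over 140 mm apart. Stock up to 130 mm tall stands at the back, 80 mm clear of the row's centres. The table before it is empty.

How it is judged:
At the end, for the whole second after the job is handed in: The big cup stands mouth-down (within 10 degrees) at rest and released on the mat, its whole mouth on the mat (cup's axis within 35 mm of the mat's centre along each side of the mat) (angle between cup's own z axis and vertical above 2.96 rad and x of cup in the frame of mat between -0.035 and 0.035 m and y of cup in the frame of mat between -0.035 and 0.035 m and z of cup in the frame of mat between 0.062 and 0.078 m and linear speed of cup below 0.02 m/s and contact force between the fingers and cup below 0.1 N); the robot touches nothing.
It fails at once if the small cup is knocked over or shifted by more than 25 mm (distance of small_cup from where it was at the start of the episode above 0.025 m or angle between small_cup's own z axis and vertical above 0.4 rad).
It also fails if it takes over 42 s, if anything falls off the work surface, if the arm or the gripper's body presses on something with over 40 N, if the wrist force passes 120 N, or if a joint passes its speed limit or range.

### The arm

A 6-joint arm with a two-finger parallel gripper is mounted at the origin on the work surface. World frame = base frame: x ahead of the robot, y to its left, z up, the work surface at z = 0. Lengths are in m, angles in rad, forces in N, time in s.
With the tool pointing down it reaches from about 0.35 to 0.85 m from the base axis. Payload 8.1 kg.
Tool frame: the origin (TCP) lies on the centre line of the jaws, within the pads' length; the fingertips stand 22 mm ahead of it and the grasp point (between the pads) lies 3 mm ahead of it; z points along the fingers, y is the line along which they close (so a half turn about z gives the same grasp; the last joint's range is limited). The gripper opens to 93 mm and grips with 3 to 60 N. Pads are 15 mm wide; open, the fingers measure 128 mm over their backs; the gripper's body (75 mm by 188 mm) begins 65 mm behind the grasp point.
Start: joints at [-1.3, 0.13, 1.488, -0, 1.523, -0.085], TCP at [0.209, -0.562, 0.241] pointing down, gripper open.
Joint ranges: [-2.96, 2.96], [-0.89, 2.26], [0.02, 2.5], [-1.34, 4.48], [0, 2.73], [-2.66, 2.66]. Speed limits (rad/s): [2.39, 2.39, 2.79, 3.14, 3.14, 3.14].

### API

Orientations are given as a rotation vector (axis times angle).
In Python, from plant import robot gives the robot as it stands.
- The arm moves only by the shell command python3 inch.py [FORCE], which reads ROWS from standard input. ROWS is a JSON list of rows, 1 to 20 of them, each written [opening, [dx, dy, dz], turn]: the finger opening in m, then dx, dy, dz in m, then a turn about the tool's z in rad; each row shifts and turns the commanded pose from where the row before left it, along the tool's axes as they then stand; what a row does not reach is not made up. A row lasts 1/10 s, in which the tool goes at most 0.05 m and 0.15 rad, less where a joint would pass 70% of its speed; a pose out of reach is approached as far as the arm can. The fingers move at their own pace and stop on an object; FORCE is the grip in N (left out, the last holds). Time passes only in rows, so rows that do not move let the fingers close. It prints the time, the measured TCP pose, the force, the opening and the grip force at its end. Input that does not fit is refused with a message, and nothing moves.
- robot.read_state(): the state, without advancing time (a new reading comes with each control period).
- robot.read_camera(name): name is "scene" or "top" or "wrist"; returns a dict with "image" (420x560x3 uint8, red, green, blue), "fx", "fy", "cx", "cy" (pixels), "R" (3x3) and "t" (3): a world point X has camera coordinates R X + t. Camera axes: x right, y down, z forward; pixel columns grow to the right and rows downward; lengths in m; the calibration is good to about 2 mm. A picture is of the moment at which its call begins. There is no depth.
- robot.close_job(): hands the job in; it is judged then, once.
The state is a dict: "t": time; "q": joint angles; "dq": joint speeds; "joint_torque": joint torques, N m; "tool_pos": TCP position; "orientation": TCP orientation; "force": force on the tool from outside, world axes, zero at the start; "wrist_torque": the same for the moment, N m; "opening": finger opening in m; "gripper_force": force on a finger pad.
Only numpy, scipy, OpenCV 4.12 (cv2) and the standard library are available. Lean on these libraries where they do the work, as an engineer would, in place of code of your own. Each camera call takes 0.05 s, during which the arm holds its last target. There are 200 camera calls.

## Working session

There is one attempt and no reset: what is moved stays moved. The work goes in short steps, Python scripts to look and compute and a shell command to move; the robot and the scene stay as the last step left them, time stands still between calls to the robot, and variables do not carry over. Pictures are saved under pics/ and viewed, at most 12 in all, crops included, and the job is handed in when it is done.

```bash
ls; mkdir -p pics; python3 - <<'E'
from plant import robot
import cv2,numpy as np
s=robot.read_state();print({k:np.round(v,3) for k,v in s.items()})
for n in("scene","top"):
    c=robot.read_camera(n);cv2.imwrite(f"pics/{n}0.png",c["image"][:,:,::-1]);print(n,c["fx"],c["cx"],c["cy"],-c["R"].T@c["t"])
E
```

```text
inch.py
pics
plant.py
5 inch.py
{'t': np.float64(0.0), 'q': array([-1.3  ,  0.131,  1.489, -0.   ,  1.523, -0.085]), 'dq': array([-0.001, -0.   ,  0.   , -0.001, -0.001,  0.001]), 'joint_torque': array([ 1.0000e-03, -5.5984e+01, -4.9176e+01,  7.7000e-02,  3.6000e-02,
       -0.0000e+00]), 'tool_pos': array([ 0.209, -0.562,  0.24 ]), 'orientation': array([-3.09 , -0.556,  0.   ]), 'force': array([-0.383, -0.27 , -0.087]), 'wrist_torque': array([0.005, 0.029, 0.01 ]), 'gripper_force': np.float64(0.0), 'opening': np.float64(0.093)}
scene 494.1659722313483 281.5422074961987 213.8194226158602 [ 1.02385769 -0.05636362  0.69531097]
top 427.05426954166285 282.8922100694962 203.72670462505195 [0.45719896 0.03284588 0.81840474]
```
View pics/scene0.png

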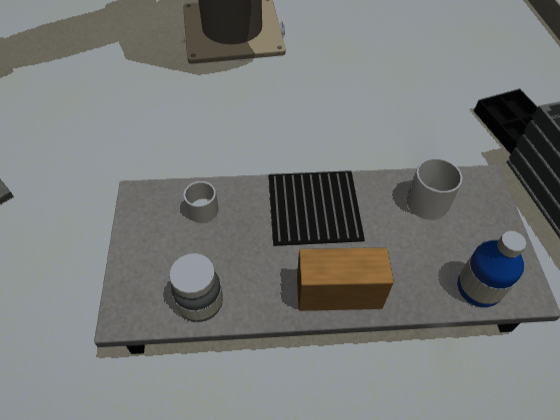

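View pics/top0.png

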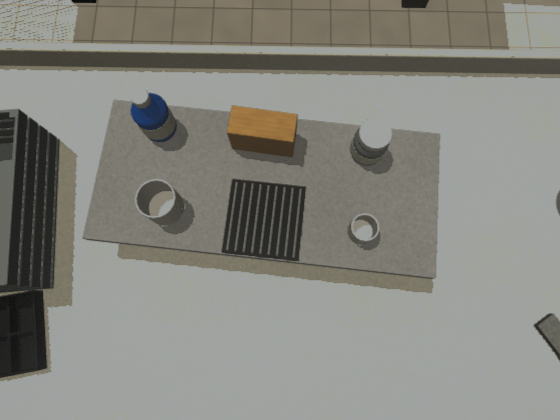

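Scene view: big cup rim at about (437,178), mat corners (269,174)–(362,240), small cup rim (201,194). Top view: big rim (157,199), mat centre ~(265,220), small rim (365,226), with a wooden block just behind the mat. Next I triangulate.

```bash
cat > h.py <<'E'
import numpy as np,cv2
from plant import robot
def P(c): 
    K=np.array([[c["fx"],0,c["cx"]],[0,c["fy"],c["cy"]],[0,0,1]]); return K@np.c_[c["R"],c["t"]]
def tri(ca,a,cb,b):
    X=cv2.triangulatePoints(P(ca),P(cb),np.float64(a),np.float64(b))[:,0];return X[:3]/X[3]
def ray(c,p,z):
    d=c["R"].T@np.array([(p[0]-c["cx"])/c["fx"],(p[1]-c["cy"])/c["fy"],1]);o=-c["R"].T@c["t"];return o+d*(z-o[2])/d[2]
def proj(c,X):
    x=P(c)@np.append(X,1);return x[:2]/x[2]
E
python3 - <<'E'
from h import *
s=robot.read_camera("scene");t=robot.read_camera("top")
for n,a,b in [("big",(437,178),(157,199)),("small",(201,194),(365,226)),("mat1",(269,174),(300,260)),("mat2",(353,171),(223,252)),("mat3",(362,240),(230,180)),("mat4",(274,244),(306,187)),("sh",(120,180),(437,269)),("sh",(504,167),(90,240))]:
    print(n,tri(s,a,t,b).round(4),ray(s,a,.1).round(3),ray(t,b,.1).round(3))
E
```

```text
big [0.6196 0.2362 0.1584] [0.576 0.269 0.1  ] [0.633 0.253 0.1  ]
small [ 0.5845 -0.0962  0.1417] [ 0.552 -0.097  0.1  ] [ 0.592 -0.106  0.1  ]
mat1 [0.5322 0.0074 0.1053] [0.528 0.01  0.1  ] [0.532 0.004 0.1  ]
mat2 [0.5442 0.1379 0.1032] [0.542 0.142 0.1  ] [0.544 0.134 0.1  ]
mat3 [0.6695 0.1256 0.0999] [0.669 0.124 0.1  ] [0.67  0.128 0.1  ]
mat4 [ 0.6589 -0.0032  0.1035] [ 0.657 -0.001  0.1  ] [ 0.66  -0.005  0.1  ]
sh [ 0.5197 -0.2163  0.1169] [ 0.506 -0.219  0.1  ] [ 0.521 -0.225  0.1  ]
sh [0.5663 0.3762 0.0947] [0.57  0.383 0.1  ] [0.56 0.36 0.1 ]
```

```bash
echo '[[0.093,[0,0,-0.02],0.147],[0.093,[0,0,-0.02],0.147],[0.093,[0,0,-0.02],0.147],[0.093,[0.019,-0.046,0],0],[0.093,[0.019,-0.046,0],0],[0.093,[0.019,-0.046,0],0],[0.093,[0.019,-0.046,0],0],[0.093,[0.019,-0.046,0],0],[0.093,[0.019,-0.046,0],0],[0.093,[0.019,-0.046,0],0],[0.093,[0.019,-0.046,0],0],[0.093,[0.019,-0.046,0],0],[0.093,[0.019,-0.046,0],0],[0.093,[0.019,-0.046,0],0],[0.093,[0.019,-0.046,0],0],[0.093,[0.019,-0.046,0],0],[0.093,[0.019,-0.046,0],0],[0.093,[0.019,-0.046,0],0],[0.093,[0.019,-0.046,0],0],[0.093,[0.019,-0.046,0],0]]' | python3 inch.py
python3 - <<'E'
from h import *
c=robot.read_camera("wrist");cv2.imwrite("pics/w1.png",c["image"][:,:,::-1])
print(-c["R"].T@c["t"],c["fx"]);print(c["R"].round(3));print(robot.read_state()["tool_pos"],robot.read_state()["orientation"])
E
```

```text
t: 2.2
tool_pos: [0.5979, 0.1914, 0.3003]
orientation: [3.139, -0.133, -0.0]
force: [0.6, -0.9, 0.2]
opening: 0.0931
gripper_force: 0.0
[0.68005964 0.18449767 0.44501169] 330.3225574560959
[[-0.084 -0.996  0.001]
 [-0.952  0.081  0.296]
 [-0.296  0.024 -0.955]]
[0.5990773  0.19754088 0.29747578] [-3.13629063  0.12778604  0.00441814]
```

View pics/w1.png

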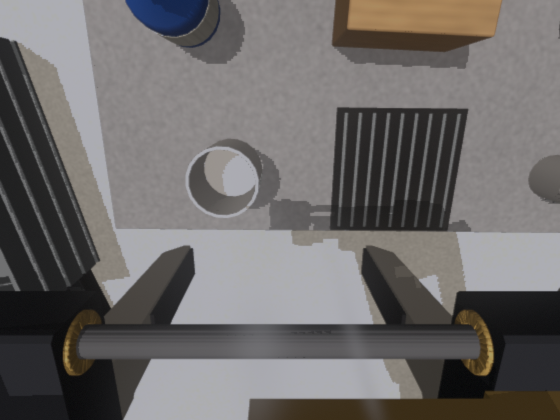

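Wrist view: the cup rim is centred near (223,181), about 72 px wide. The mat spans (337,108)–(451,231), and the shelf's front edge runs level at row 230, so the tool is aligned with the shelf.

```bash
python3 - <<'E'
from h import *
s=robot.read_camera("scene");t=robot.read_camera("top");w=robot.read_camera("wrist")
for n,a,b,c in [("big",(437,178),(157,199),(223,181))]:
    print(n,tri(s,a,w,c).round(4),tri(t,b,w,c).round(4),[ray(k,p,.166).round(4) for k,p in ((s,a),(t,b),(w,c))])
print("width",ray(w,(187,181),.166)-ray(w,(259,181),.166))
for p,q in zip([(337,108),(466,109),(451,231),(331,230)],[(230,180),(306,187),(300,260),(223,252)]): print("mat",ray(w,p,.104).round(4),ray(t,q,.104).round(4),tri(w,p,t,q).round(4))
for p in [(120,230),(300,230),(540,233)]: print("front",ray(w,p,.1).round(4))
E
```

```text
big [0.6177 0.2386 0.1559] [0.6189 0.2361 0.1585] [array([0.6253, 0.2331, 0.166 ]), array([0.6173, 0.2326, 0.166 ]), array([0.6199, 0.2367, 0.166 ])]
width [0.00501571 0.06145377 0.        ]
mat [0.6702 0.1271 0.104 ] [0.6688 0.1274 0.104 ] [0.6696 0.1273 0.1022]
mat [6.589e-01 5.000e-04 1.040e-01] [ 0.6584 -0.0051  0.104 ] [ 0.6597 -0.0049  0.0957]
mat [0.53   0.0055 0.104 ] [0.5319 0.0044 0.104 ] [0.5313 0.005  0.1048]
mat [0.542  0.1371 0.104 ] [0.543  0.1334 0.104 ] [0.5426 0.1348 0.1024]
front [0.5595 0.3703 0.1   ]
front [0.5432 0.1709 0.1   ]
front [ 0.5177 -0.096   0.1   ]
```

```bash
echo '[[0.093,[0.01,-0.02,0],0],[0.093,[0.007,-0.02,0],0],[0.093,[0,0,0.04],0],[0.093,[0,0,0.04],0],[0.093,[0,0,0.03],0],[0.093,[0,0,0.015],0],[0.093,[0,0,0],0],[0.093,[0,0,0],0]]' | python3 inch.py 5
python3 - <<'E'
from h import *
c=robot.read_camera("wrist");cv2.imwrite("pics/w2.png",c["image"][:,:,::-1])
E
```

```text
t: 3.2
tool_pos: [0.6185, 0.2271, 0.1777]
orientation: [-3.138, 0.135, -0.003]
force: [-0.3, 1.3, 0.6]
opening: 0.0929
gripper_force: 0.0
```

View pics/w2.png

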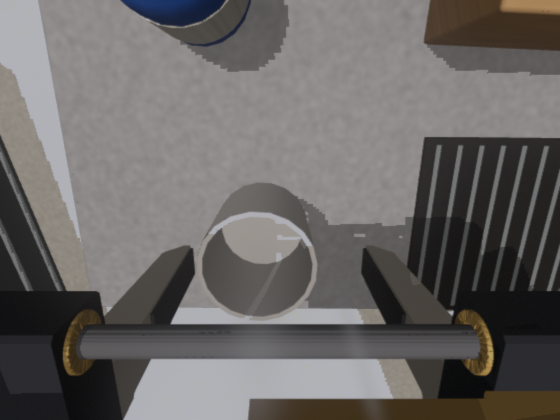

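Wrist view: cup rim centred at (259,267), about 118 px wide. The jaw centre is near column 278, so the cup sits about 10 mm to the tool's left.

```bash
python3 - <<'E'
from h import *
from scipy.spatial.transform import Rotation as R
w=robot.read_camera("wrist");s=robot.read_state()
for z in(.16,.166):
    X=ray(w,(259,267),z);print(X,R.from_rotvec(s["orientation"]).inv().apply(X-s["tool_pos"]),ray(w,(200,267),z)-ray(w,(317,267),z))
print(s["tool_pos"])
E
```

```text
[0.6169758  0.23789225 0.16      ] [-0.00320597 -0.00995814  0.0187626 ] [0.00546232 0.06393535 0.        ]
[0.62004711 0.23724962 0.166     ] [-6.61900904e-05 -9.58965490e-03  1.27749578e-02] [0.00526182 0.0615886  0.        ]
[0.61923838 0.22767486 0.1787607 ]
```

```bash
echo '[[0.093,[0,-0.01,0],0],[0.093,[0,0,0.01],0],[0.04,[0,0,0],0],[0.04,[0,0,0],0],[0.04,[0,0,0],0],[0.04,[0,0,0],0],[0.04,[0,0,0],0],[0.04,[0,0,0],0]]' | python3 inch.py 5
```

```text
t: 4.1
tool_pos: [0.6187, 0.2376, 0.1658]
orientation: [-3.139, 0.134, -0.0]
force: [0.0, 0.5, -0.8]
opening: 0.0649
gripper_force: 5.0
```

```bash
echo '[[0.04,[0,0,-0.015],0],[0.04,[0,0,-0.015],0],[0.04,[-0.03,0,0],0],[0.04,[-0.03,0,0],0],[0.04,[-0.03,0,0],0],[0.04,[-0.03,0,0],0],[0.04,[0,0,0],0],[0.04,[0,0,0.02],0],[0.04,[0,0,0.02],0],[0.04,[0,0,0],0]]' | python3 inch.py 5
python3 - <<'E'
from h import *
a=robot.read_camera("wrist")["image"];b=robot.read_camera("scene")["image"]
cv2.imwrite("pics/m3.png",np.hstack([a[::1,:400],b[50:,160:][:420]] if 0 else [cv2.resize(a,(400,300)),cv2.resize(b,(400,300))])[:,:,::-1])
E
```

```text
t: 5.1
tool_pos: [0.4983, 0.2473, 0.1542]
orientation: [3.137, -0.134, -0.004]
force: [-1.7, 0.3, -1.3]
opening: 0.0649
gripper_force: 5.0
```

View pics/m3.png

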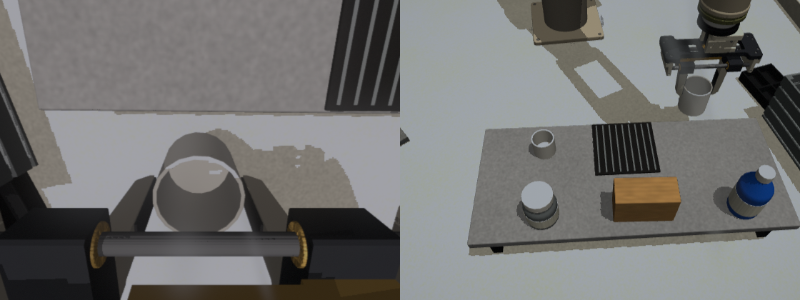

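The cup is gripped upright in front of the shelf edge: rim at (198,190) in the left half, and clear of the board in the right half. Now I lower the grip force and push the bottom against the edge.

```bash
echo '[[0.04,[0.01,0,0],0],[0.04,[0.01,0,0],0],[0.04,[0.01,0,0],0],[0.04,[0.01,0,0],0],[0.04,[0.01,0,0],0],[0.04,[0.01,0,0],0]]' | python3 inch.py 3
python3 - <<'E'
from h import *
a=robot.read_camera("wrist")["image"];b=robot.read_camera("scene")["image"]
cv2.imwrite("pics/m4.png",np.hstack([cv2.resize(a,(400,300)),cv2.resize(b[20:230,280:],(400,300))])[:,:,::-1])
E
```

```text
t: 5.8
tool_pos: [0.5599, 0.2425, 0.1557]
orientation: [3.139, -0.134, 0.0]
force: [-1.0, 0.6, 0.0]
opening: 0.0643
gripper_force: 2.9
```

View pics/m4.png

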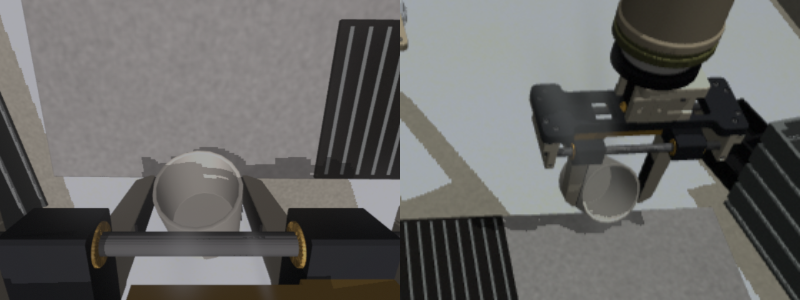

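The cup is tilting about the pads as planned, with its mouth now towards the shelf (about 45°). I'll continue.

```bash
echo '[[0.04,[0.01,0,0],0],[0.04,[0.01,0,0],0],[0.04,[0.01,0,0],0],[0.04,[0.01,0,0],0],[0.04,[0.005,0,0.004],0],[0.04,[0.005,0,0.004],0],[0.04,[0.005,0,0.004],0],[0.04,[0,0,0],0],[0.04,[0,0,0],0]]' | python3 inch.py 3
python3 - <<'E'
from h import *
a=robot.read_camera("wrist")["image"];b=robot.read_camera("scene")["image"]
cv2.imwrite("pics/m5.png",np.hstack([cv2.resize(a,(400,300)),cv2.resize(b[20:230,280:],(400,300))])[:,:,::-1])
E
```

```text
t: 6.8
tool_pos: [0.6134, 0.2381, 0.1433]
orientation: [3.139, -0.134, -0.001]
force: [0.1, -0.4, -0.8]
opening: 0.0625
gripper_force: 3.0
```

View pics/m5.png

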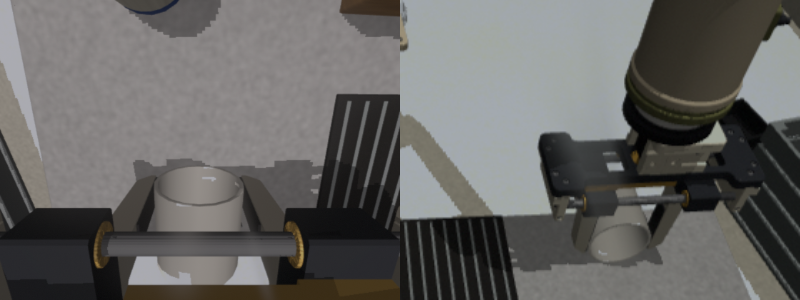

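The cup now lies horizontal on the shelf, mouth away from the robot: the mouth ellipse at (198,185) has the flattening expected for 90°. I'll release it and regrip near its bottom.

```bash
echo '[[0.093,[0,0,0],0],[0.093,[0,0,0],0],[0.093,[0,0,0],0],[0.093,[0,0,0],0],[0.093,[0,0,0.008],0],[0.093,[0,0,0],0]]' | python3 inch.py 3
python3 - <<'E'
from h import *
s=robot.read_state();print(s["tool_pos"])
a=robot.read_camera("wrist")["image"];b=robot.read_camera("top")["image"]
cv2.imwrite("pics/m6.png",np.hstack([cv2.resize(a,(400,300)),cv2.resize(b[120:280,60:270],(400,300))])[:,:,::-1])
E
```

```text
t: 7.5
tool_pos: [0.6128, 0.2378, 0.134]
orientation: [3.138, -0.134, -0.003]
force: [0.1, -0.3, 0.0]
opening: 0.0924
gripper_force: 0.0
[0.61283373 0.23781148 0.13401416]
```

View pics/m6.png

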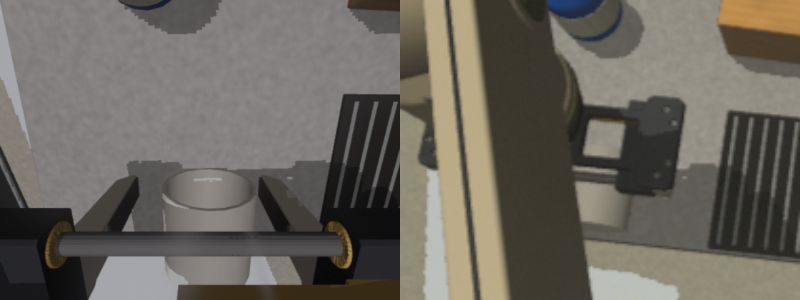

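The cup lies between the open fingers with its mouth centre at about (291,266) in full-size wrist pixels. In the top view its bottom ends near the shelf edge.

```bash
python3 - <<'E'
from h import *
from scipy.spatial.transform import Rotation as R
w=robot.read_camera("wrist");s=robot.read_state()
X=ray(w,(291,266),.132);print(X,R.from_rotvec(s["orientation"]).inv().apply(X-s["tool_pos"]),s["tool_pos"],ray(w,(228,266),.132)-ray(w,(354,266),.132))
E
```

```text
[0.61830745 0.23080164 0.132     ] [0.0054974  0.00673424 0.00324123] [0.61340509 0.2379799  0.13524291] [0.00533064 0.06217765 0.        ]
```

```bash
echo '[[0.093,[-0.025,0.003,0],0],[0.093,[-0.025,0.003,0],0],[0.093,[0,0,0],0],[0.05,[0,0,0],0],[0.05,[0,0,0],0],[0.05,[0,0,0],0],[0.05,[0,0,0],0],[0.05,[0,0,0],0],[0.05,[0,0,-0.02],0],[0.05,[0,0,-0.02],0],[0.05,[0,0,-0.02],0],[0.05,[0,0,-0.02],0],[0.05,[0,0,0],0],[0.05,[0,0,0],0]]' | python3 inch.py 3
python3 - <<'E'
from h import *
s=robot.read_state();print(s["tool_pos"])
a=robot.read_camera("wrist")["image"];b=robot.read_camera("scene")["image"]
cv2.imwrite("pics/m7.png",np.hstack([cv2.resize(a,(400,300)),cv2.resize(b[20:230,280:],(400,300))])[:,:,::-1])
E
```

```text
t: 9.05
tool_pos: [0.5634, 0.2364, 0.2153]
orientation: [-3.139, 0.134, -0.001]
force: [0.0, -0.5, -1.5]
opening: 0.0636
gripper_force: 3.0
[0.56344942 0.23638947 0.21531248]
```

View pics/m7.png

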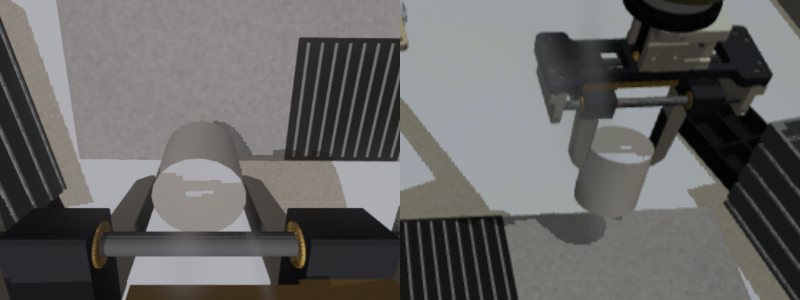

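The cup has swung fully over: its closed bottom faces up at (198,195) on the left, and it hangs mouth-down on the right. Next I carry it over the mat.

```bash
echo '[[0.05,[0.01,0.028,0],0],[0.05,[0.01,0.028,0],0],[0.05,[0.01,0.028,0],0],[0.05,[0.01,0.028,0],0],[0.05,[0.01,0.028,0],0],[0.05,[0,0.027,0],0],[0.05,[0,0,0],0],[0.05,[0,0,0.02],0],[0.05,[0,0,0.015],0],[0.05,[0,0,0],0],[0.05,[0,0,0],0]]' | python3 inch.py 3
python3 - <<'E'
from h import *
s=robot.read_state();print(s["tool_pos"])
a=robot.read_camera("wrist")["image"];b=robot.read_camera("scene")["image"]
cv2.imwrite("pics/m8.png",np.hstack([cv2.resize(a,(400,300)),cv2.resize(b[60:270,180:460],(400,300))])[:,:,::-1])
E
```

```text
t: 10.25
tool_pos: [0.5981, 0.0663, 0.1795]
orientation: [3.139, -0.133, -0.004]
force: [0.1, 0.4, -0.4]
opening: 0.0636
gripper_force: 3.0
[0.59811023 0.06629596 0.17953906]
```

View pics/m8.png

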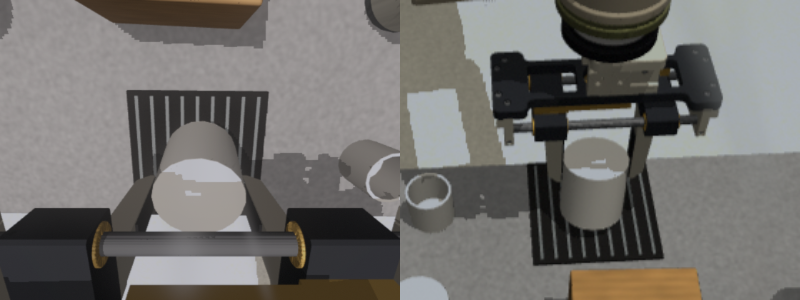

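The mouth-down cup hangs above the mat's middle, with the small cup well clear to the side. I'll lower it until the force shows contact.

```bash
echo '[[0.05,[0,0,0.005],0],[0.05,[0,0,0.005],0],[0.05,[0,0,0.003],0],[0.05,[0,0,0],0],[0.05,[0,0,0],0]]' | python3 inch.py 3; echo '[[0.05,[0,0,0.002],0],[0.05,[0,0,0.002],0],[0.05,[0,0,0],0],[0.05,[0,0,0],0]]' | python3 inch.py 3
```

```text
t: 10.85
tool_pos: [0.5991, 0.0657, 0.168]
orientation: [-3.139, 0.134, -0.001]
force: [0.9, -0.4, 1.9]
opening: 0.0639
gripper_force: 3.0
t: 11.25
tool_pos: [0.5989, 0.0656, 0.1637]
orientation: [3.139, -0.134, 0.0]
force: [1.6, -1.1, 3.2]
opening: 0.0635
gripper_force: 3.0
```

```bash
echo '[[0.05,[0,0,0.002],0],[0.05,[0,0,0],0],[0.07,[0,0,0],0],[0.093,[0,0,0],0],[0.093,[0,0,0],0],[0.093,[0,0,0],0],[0.093,[0,0,0],0],[0.093,[0,0,-0.01],0],[0.093,[0,0,-0.03],0],[0.093,[0,0,-0.04],0],[0.093,[0,0,-0.04],0],[0.093,[-0.04,0,0],0],[0.093,[-0.04,0,0],0],[0.093,[-0.04,0,0],0],[0.093,[0,0,0],0],[0.093,[0,0,0],0],[0.093,[0,0,0],0]]' | python3 inch.py 3
python3 - <<'E'
from h import *
a=robot.read_camera("wrist")["image"];b=robot.read_camera("scene")["image"]
cv2.imwrite("pics/m9.png",np.hstack([cv2.resize(a,(400,300)),cv2.resize(b[60:270,180:460],(400,300))])[:,:,::-1])
E
```

```text
t: 12.95
tool_pos: [0.4802, 0.0758, 0.2826]
orientation: [-3.139, 0.134, -0.003]
force: [1.0, -0.2, 0.2]
opening: 0.0931
gripper_force: 0.0
```

View pics/m9.png

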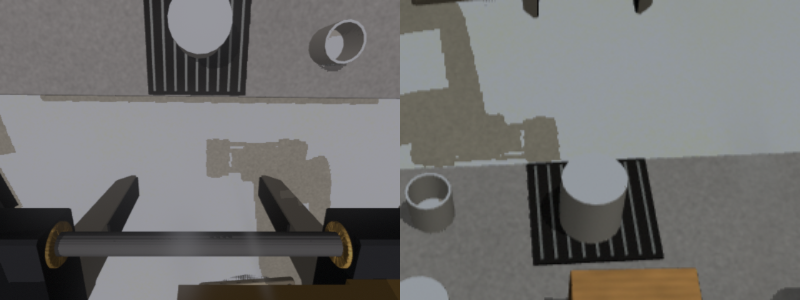

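The cup stands mouth-down on the mat: top disc at (280,31) in the wrist view and (316,187) in the scene view. It is released and the small cup hasn't moved. I'll check the position before handing in.

```bash
python3 - <<'E'
from h import *
w=robot.read_camera("wrist");s=robot.read_camera("scene")
X=tri(w,(280,31),s,(316,187));a=ray(w,(280,31),.17);b=ray(s,(316,187),.17);print(X,a,b)
ok=max(abs(a[:2]-[.6005,.066]).max(),abs(b[:2]-[.6005,.066]).max())<.025
print(ok)
if ok: print(robot.close_job())
E
```

```text
[0.61250211 0.06362239 0.16202322] [0.61078305 0.06286911 0.17      ] [0.61875546 0.06223977 0.17      ]
True
the job is handed in; nothing more can be done
None
```

The big cup stands mouth-down on the mat, about 10–18 mm from its centre by the two cameras (limit 35 mm); it is released, the small cup looks unmoved in the last pictures, and the job is handed in at about 13 s with no verdict returned.

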